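Load the blue tube rack into the corner of the sloping rack stand

ROBOT

A 6-joint arm with a two-finger parallel gripper is mounted at the origin on a cart in front of the work surface, level with it; the furniture and walls round the work are solid. World frame = base frame: x ahead of the robot, y to its left, z up, the work surface at z = 0. Lengths are in m, angles in degrees, forces in N, time in s.
With the tool pointing down it reaches from about 0.25 to 0.725 m from the base axis. Payload 4 kg.
Tool frame: the origin (TCP) lies on the centre line of the jaws, within the pads' length; the fingertips stand 25 mm ahead of it and the grasp point (between the pads) lies 6 mm ahead of it; z points along the fingers, y is the line along which they close (so a half turn about z gives the same grasp; the last joint's range is limited). The gripper opens to 85 mm and grips with 20 to 120 N. Pads are 22 mm wide; open, the fingers measure 114 mm over their backs; the gripper's body (76 mm by 85 mm) begins 54 mm behind the grasp point. The pads swing forward as they close: fully open they stand 13 mm farther back than shut.
Start: joints at [-75.688, 13.785, 0.286, 76.501, 0, 90], TCP at [0.124, -0.484, 0.256] pointing down, gripper open.
Joint ranges: [-155.79, 155.79], [-60.16, 107.12], [-62.33, 73.08], [-114, 123.19], [-81.49, 82.49], [-180, 180]. Speed limits (degrees/s): [159.86, 159.86, 180, 180, 180, 180].

INTERFACE

Orientations are given as [roll, pitch, yaw] about the fixed x, y, z axes, in that order (R = Rz(yaw) Ry(pitch) Rx(roll)).
In Python, from plant import r gives the robot as it stands.
- The arm moves only by the tool drive_tool, never from a script. Its arguments are lists of equal length, an entry for each row: "slide": the shift along the tool's x, y, z in m, a list of three; "yaw": the turn about the tool's z in degrees. A call has 1 to 10 rows; each row is the pose to reach, as a shift and turn from the pose commanded when the call began, along the tool's axes at that moment; what a row does not reach only later rows make up. A row lasts 1/8 s, in which the tool goes at most 62.5 mm and 10.7 degrees, less where a joint would pass 70% of its speed; a pose out of reach is approached as far as the arm can. A call with a gripper value outside its range is refused whole. "grip" is the gripper's target within -1 to 1 (fully open at 1, half-way at 0, shut at -1), set as the call begins (left out, the last holds). The fingers move at their own pace and stop on an object; "squeeze" is the grip in N (left out, the last holds). Time passes only in rows, so rows that repeat a pose let the fingers close. It gives the time, the measured TCP pose, the force, the opening and the grip force at its end, in the units of the state.
- r.sense(): the state, without advancing time (a new reading comes with each control period).
- r.get_image(name): name is "side" or "top" or "wrist"; returns a dict with "pixels" (480x640x3 uint8, red, green, blue), "z_map" (480x640 float32, m along the optical axis (not along the pixel's ray), 0 where there is no reading), "mtx" (3x3 intrinsics, pixels), "T" (4x4, takes a point from camera to world coordinates); the wrist camera has in their place "tool_from_camera" (4x4, takes a point from camera to tool coordinates, whose origin is the TCP and whose axes are the flange's). Camera axes: x right, y up, looking along -z (the intrinsics and any distortion apply to the point x, -y, -z); pixel columns grow to the right and rows downward; lengths in m; the calibration is good to about 2 mm. A picture is of the moment at which its call begins: read the wrist's pose just before it.
- r.hand_in(): hands the job in; it is judged then, once.
The state is a dict: "time_s": time; "joint_pos": joint angles; "qd": joint speeds; "effort": joint torques, N m; "position": TCP position; "ee_rot": TCP orientation; "wrist_force": force on the tool from outside, world axes, zero at the start; "ft_torque": the same for the moment, N m; "width": finger opening in m; "grip_force": force on a finger pad.
Only numpy, scipy, OpenCV 4.12 (cv2) and the standard library are available. Lean on these libraries where they do the work, as an engineer would, in place of code of your own. Each camera call takes 0.05 s, during which the arm holds its last target. There are 200 camera calls.

TASK

Take the blue tube rack and lay it flat on the upper part of the white sloping deck, its long side along the long rail and clear of both rails. Feel slowly for the deck, whose height is set differently each time, press only lightly, and let go only once the rack rests flat on it; then leave it to slide down by its own weight until it sits fully home against both rails in the low corner, without pushing or guiding it there. Leave the stand and the other things where they are.

Things in the scene. Friction and masses are not known exactly. Their poses are not given: they have to be found in the camera images.
- blue_rack: Part to load: open blue plastic tube rack, 90 g, loose, level on the bench. 48 (x) x 126 (y) x 45 mm to its top plate, tube caps to 54 mm. Origin: centre of its underside, z up; a half turn about z makes no difference. Top plate 4 mm thick (41 to 45 mm up), as wide as the foot; the long sides between are open: grip across the 48 mm with the pads over the top plate's edges (tips at 20 to 30 mm).
- stand: Sloping rack stand, fixed. Base plate 130 (x) x 180 (y) mm, origin at the centre of its underside. White deck 120 x 210 mm, slick (friction about 0.1), at yaw 0 rising 21 deg along +y and 14 along +x, so a rack let go slides by itself to the low corner (-x, -y). Deck middle at least 0.10 m up; it is locked 0 to 25 mm higher, square to itself: the setting is NOT reported; see or feel it.
- nest (a point): Low corner of the deck's upper surface at its LOWEST setting, where the blue rails meet. z square to the deck, up (26 deg from vertical); y uphill along the long rail (200 mm), x uphill along the short rail (110 mm). True surface: z = h, 0 to 0.025 m, unknown. Rails 10 mm thick, 18 mm above the deck; none on the two upper sides. Seated rack, long side along y: origin at x 24, y 63 mm, z h.
- orange_rack: Bystander: orange tube rack, loose, 67 x 107 x 53 mm, origin at the centre of its underside, y along its long side.
- small_bottle: Bystander: small white bottle with blue cap, loose, 36 mm wide, 75 mm high, origin at the centre of its underside.
- blue_marker: Bystander: blue marker lying on the bench left of the stand, loose, 12 x 138 x 14 mm, origin at its underside, long along its y.

How it is judged (in metres and radians):
On the way, in this order (a step that is already met when the one before it is completed fails the run):
1. the rack, still gripped, rests flat on the upper part of the deck, clear of both rails (contact force between the fingers and blue_rack above 1 N and contact force between blue_rack and stand above 0.3 N and angle between the z axis of blue_rack and the z axis of nest, either way round below 0.12 rad and angle between the y axis of blue_rack and the y axis of nest, either way round below 0.2 rad and y of blue_rack in the frame of nest above 0.078 m and x of blue_rack in the frame of nest above 0.027 m), for 0.1 s.
2. let go, the rack has slid into the corner (contact force between the fingers and blue_rack below 0.1 N and x of blue_rack in the frame of nest below 0.028 m and y of blue_rack in the frame of nest below 0.067 m), for 0.2 s.
At the end, for the whole second after the job is handed in: The blue rack lies at rest and flat on the deck (within 0.05 rad), square to the rails (within 0.05 rad), within 3 mm of both rails in the low corner (x of blue_rack in the frame of nest between 0.02 and 0.027 m and y of blue_rack in the frame of nest between 0.059 and 0.066 m and z of blue_rack in the frame of nest between -0.004 and 0.029 m and angle between the z axis of blue_rack and the z axis of nest, either way round below 0.05 rad and angle between the y axis of blue_rack and the y axis of nest, either way round below 0.05 rad and contact force between blue_rack and stand above 0.2 N and linear speed of blue_rack below 0.02 m/s); the robot touches nothing.
It fails at once if the fingers push or hold the rack on the deck in or near the low corner, instead of letting it slide (contact force between the fingers and blue_rack above 2 N and contact force between blue_rack and stand above 0.2 N and x of blue_rack in the frame of nest below 0.04 m and y of blue_rack in the frame of nest below 0.07 m).
It fails at once if the rack is pressed hard on the stand (over 60 N) (contact force between blue_rack and stand above 60 N).
It fails at once if the arm or the fingers push hard on the stand (over 40 N) (contact force between the arm and stand above 40 N).
It fails at once if the orange rack, the small bottle or the marker is moved more than 2 cm (distance of any of orange_rack, small_bottle, blue_marker from where it was at the start of the episode above 0.02 m).
It also fails if it takes over 48 s, if anything falls off the work surface, if the arm or the gripper's body presses on something with over 40 N, if the wrist force passes 120 N, or if a joint passes its speed limit or range.

## Working session

There is one attempt and no reset: what is moved stays moved. The work goes in short steps, Python scripts to look and compute and a tool call to move; the robot and the scene stay as the last step left them, time stands still between calls to the robot, and variables do not carry over. Pictures are saved under pics/ and viewed, at most 10 in all, crops included, and the job is handed in when it is done.

Besides the shell and the picture viewer there is one more tool, called after ">>>" as a command line: name --pt "numbers of a row" for each row, then --argument value for the rest. drive_tool: Moves the arm, as the interface text tells. Its arguments: {"type":"object","properties":{"slide":{"type":"array","items":{"type":"array","items":{"type":"number"}}},"yaw":{"type":"array","items":{"type":"number"}},"grip":{"type":"number"},"squeeze":{"type":"number"}},"required":["slide","yaw"]}

```bash
mkdir -p pics; ls; cat > h.py <<'E'
import numpy as np, cv2
from plant import r
def cloud(im,T=None):
    z=im["z_map"];K=im["mtx"];T=im["T"] if T is None else T
    v,u=np.mgrid[:z.shape[0],:z.shape[1]]
    P=np.stack([(u-K[0,2])/K[0,0]*z,-(v-K[1,2])/K[1,1]*z,-z],-1)
    return P@T[:3,:3].T+T[:3,3]
E
python3 - <<'E'
from h import *
print(r.sense())
for n in("side","top"):
    im=r.get_image(n);cv2.imwrite(f"pics/{n}0.png",im["pixels"][...,::-1])
    np.savez(f"{n}0.npz",P=cloud(im),px=im["pixels"],z=im["z_map"],K=im["mtx"],T=im["T"]);print(n,im["mtx"],im["T"],(im["z_map"]>0).mean(),[k for k in im])
E
```

```text
pics
{'time_s': 0.0, 'joint_pos': array([-7.56863553e+01,  1.38325548e+01,  2.14160723e-01,  7.65020355e+01,
        1.84900675e-04,  8.99977696e+01]), 'qd': array([-0.02099118,  0.04930319, -0.0149174 ,  0.01651457,  0.03350881,
        0.02837225]), 'effort': array([-1.12497670e-03, -3.72313786e+01,  2.52410370e+01,  1.67319656e-02,
       -4.11865631e-05,  2.34007118e-06]), 'position': array([ 0.12347276, -0.48391779,  0.25541278]), 'ee_rot': array([-1.79879570e+02, -1.89588228e-04,  1.43158746e+01]), 'wrist_force': array([ 0.94369232,  0.01952245, -0.27753557]), 'ft_torque': array([ 0.04213973, -0.00659712,  0.05784356]), 'grip_force': 0.0, 'width': 0.08506659701360951}
side [[600.54594654   0.         318.73585424]
 [  0.         600.54594654 246.41477321]
 [  0.           0.           1.        ]] [[-9.99688591e-01 -2.49519269e-02 -3.51093793e-04  5.29926919e-01]
 [ 9.82050686e-03 -4.06310777e-01  9.13682171e-01  1.30326108e+00]
 [-2.29407839e-02  9.13394194e-01  4.06429289e-01  5.85269376e-01]
 [ 0.00000000e+00  0.00000000e+00  0.00000000e+00  1.00000000e+00]] 0.996162109375 ['pixels', 'z_map', 'mtx', 'T']
top [[512.03817237   0.         314.09964221]
 [  0.         512.03817237 232.22292243]
 [  0.           0.           1.        ]] [[ 0.00658786  0.98987767 -0.14177023  0.29502939]
 [-0.99990722  0.00821126  0.01086894  0.09034214]
 [ 0.01192304  0.14168548  0.98983992  1.5511338 ]
 [ 0.          0.          0.          1.        ]] 0.9959505208333334 ['pixels', 'z_map', 'mtx', 'T']
```

View pics/top0.png

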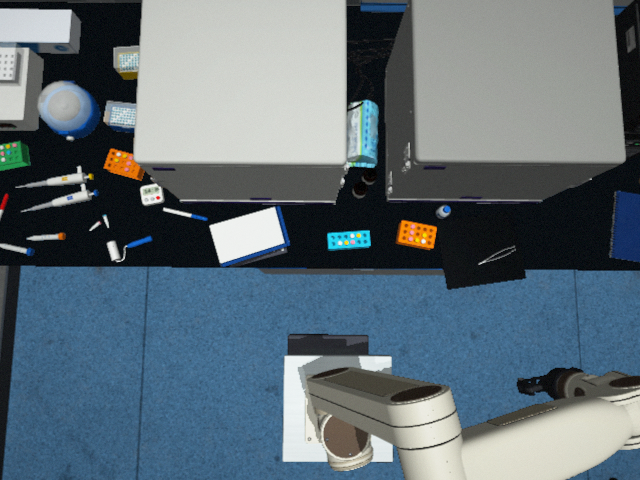

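View pics/side0.png

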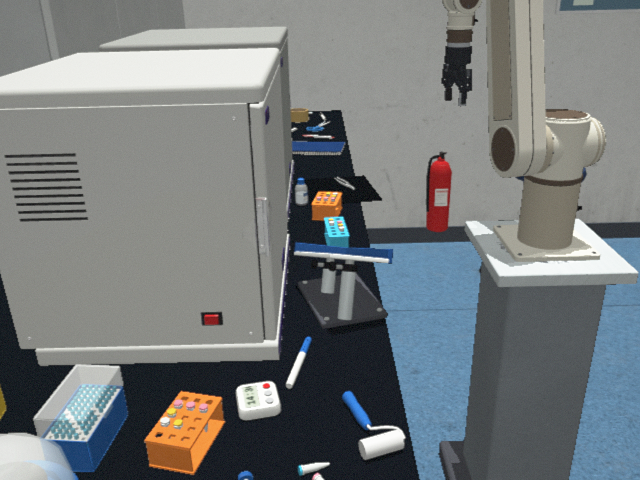

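The top view shows the white deck around (248,236), its blue rail on the right side (~285,230), the cyan rack at (348,240), the orange rack at (416,234), the bottle at (443,211) and the marker at (185,214). The side view shows the stand at (343,275) with the deck top seen nearly edge-on.

```bash
python3 - <<'E'
from h import *
d=np.load("top0.npz");P=d["P"];px=d["px"];hsv=cv2.cvtColor(px,cv2.COLOR_RGB2HSV)
def comp(mask,u,v):
    n,l=cv2.connectedComponents(mask.astype(np.uint8));return l==l[v,u]
H,S,V=[hsv[...,i].astype(int) for i in range(3)]
dk=comp((S<40)&(V>170)&(P[...,2]<0.3)&(P[...,2]>0.05),248,236)
Q=P[dk];A=np.c_[Q[:,:2],np.ones(len(Q))];c=np.linalg.lstsq(A,Q[:,2],rcond=None)[0]
res=Q[:,2]-A@c;k=abs(res)<0.004;c=np.linalg.lstsq(A[k],Q[k,2],rcond=None)[0];n=np.array([-c[0],-c[1],1]);n/=np.linalg.norm(n)
print("deck",dk.sum(),c,"n",n,"tilt",np.degrees(np.arccos(n[2])),"res",np.std(res))
cnt=max(cv2.findContours(dk.astype(np.uint8),0,2)[0],key=cv2.contourArea)
ap=cv2.approxPolyDP(cnt,5,True)[:,0];K=d["K"];T=d["T"]
def plane(u,v):
    ray=T[:3,:3]@np.array([(u-K[0,2])/K[0,0],-(v-K[1,2])/K[1,1],-1]);o=T[:3,3]
    t=(c[2]+c[:2]@o[:2]-o[2])/(ray[2]-c[:2]@ray[:2]);return o+t*ray
for u,v in ap: print(u,v,plane(u,v).round(4))
bl=(H>100)&(H<125)&(S>120)&(V>60)
m=bl.copy();m[:, :200]=0;m[:,300:]=0;m[:195]=0;m[275:]=0
ys,xs=np.nonzero(m);print("rail px",xs.min(),xs.max(),ys.min(),ys.max())
for s in ((215,212),(250,213),(270,210),(281,212),(286,230),(289,243),(260,255),(230,266)):print(s,px[s[1],s[0]],P[s[1],s[0]].round(3))
for nm,mm in (("rack",(P[...,2]>0.02)&(P[...,2]<0.1)),):
  for u,v,name in ((348,240,"blue"),(416,234,"orange"),(443,211,"bottle")):
    q=mm.copy();w=np.zeros_like(q);w[v-22:v+23,u-30:u+31]=1;q&=w
    if name!="bottle": q&=(S>110)
    g=comp(q,u,v);pts=P[g];zt=np.percentile(pts[:,2],[50,95]);t=pts[abs(pts[:,2]-zt[0])<0.008] if name!="bottle" else pts
    print(name,g.sum(),zt,cv2.minAreaRect(t[:,:2].astype(np.float32)),t.mean(0))
# back cabinet face
for u in (200,260,320,420):print("cab",P[190,u].round(3),P[168,u].round(3))
img=cv2.resize(px[190:280,190:470],None,fx=2.85,fy=2.85,interpolation=2);cv2.imwrite("pics/c0.png",img[...,::-1])
E
```

```text
deck 2584 [ 0.12080777  0.46890377 -0.07836821] n [-0.10873151 -0.42203094  0.90003741] tilt 25.837014331625607 res 0.0034127726125867527
274 207 [0.5789 0.1917 0.0815]
210 225 [0.513  0.3621 0.1534]
220 262 [0.413  0.3355 0.1288]
283 242 [0.4793 0.1651 0.057 ]
rail px 200 299 198 274
(215, 212) [ 6 13 14] [ 0.577  0.378 -0.   ]
(250, 213) [139 142 140] [ 0.576  0.271 -0.005]
(270, 210) [238 241 237] [0.569 0.203 0.087]
(281, 212) [ 19  58 120] [0.562 0.17  0.095]
(286, 230) [ 17  57 116] [0.512 0.156 0.074]
(289, 243) [ 18  59 120] [0.475 0.147 0.07 ]
(260, 255) [36 41 56] [0.436 0.228 0.099]
(230, 266) [37 38 42] [0.411 0.325 0.014]
blue 525 [0.04465791 0.05088139] ((0.490031898021698, -0.03047005832195282), (0.04808751121163368, 0.12631653249263763), 4.726766109466553) [ 0.48975021 -0.02998524  0.04460204]
orange 306527 [0.0038059  0.70368912] ((0.5608206987380981, 0.0708802342414856), (1.4261060953140259, 2.043799638748169), 0.4013866186141968) [0.60146386 0.17177877 0.00118051]
bottle 140 [0.0534126  0.07638996] ((0.5769209265708923, -0.3140687346458435), (0.03564897179603577, 0.029867954552173615), 33.16242218017578) [ 0.57556333 -0.31170653  0.05379243]
cab [0.603 0.386 0.189] [0.603 0.338 0.415]
cab [0.604 0.223 0.192] [0.604 0.202 0.418]
cab [0.605 0.06  0.193] [0.604 0.065 0.421]
cab [ 0.613 -0.217  0.17 ] [ 0.613 -0.167  0.399]
```

View pics/c0.png

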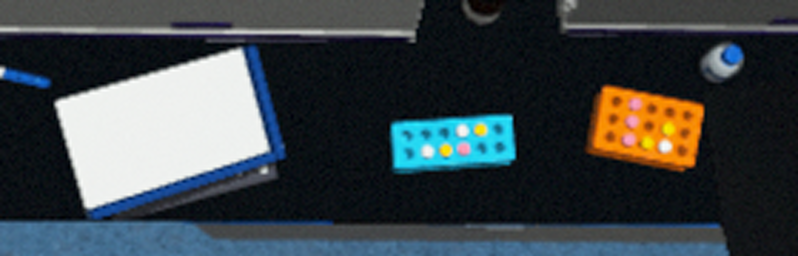

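>>> drive_tool --pt "0.047 -0.035 0" --pt "0.094 -0.07 0" --pt "0.14 -0.105 0" --pt "0.187 -0.14 0" --pt "0.234 -0.175 0" --pt "0.28 -0.21 0" --pt "0.327 -0.245 0" --pt "0.374 -0.28 0.01" --pt "0.421 -0.315 0.03" --pt "0.467 -0.3495 0.06" --yaw '[-8,-16,-24,-32,-40,-48,-56,-64,-72,-80.4]' --grip 1 --squeeze 20

```text
time_s: 1.35
position: [0.49, -0.0302, 0.1973]
ee_rot: [179.9, 0.0, 95.0]
wrist_force: [-0.2, -0.2, -0.6]
width: 0.0854
grip_force: 0.0
```

```bash
python3 - <<'E'
from h import *
s=r.sense();print(s["position"],s["ee_rot"],s["joint_pos"],s["width"],s["time_s"])
from scipy.spatial.transform import Rotation as Ro
im=r.get_image("wrist");T=np.eye(4);T[:3,:3]=Ro.from_euler("xyz",s["ee_rot"],degrees=True).as_matrix();T[:3,3]=s["position"]
P=cloud(im,T@im["tool_from_camera"]);px=im["pixels"];cv2.imwrite("pics/w0.png",px[...,::-1])
hsv=cv2.cvtColor(px,cv2.COLOR_RGB2HSV).astype(int)
m=(hsv[...,0]>85)&(hsv[...,0]<105)&(hsv[...,1]>120)&(hsv[...,2]>80)&(abs(P[...,2]-.045)<.003)
print(m.sum(),cv2.minAreaRect(P[m][:,:2].astype(np.float32)),P[m].mean(0))
E
```

```text
[ 0.49000288 -0.03023281  0.19726105] [1.79881317e+02 3.14492209e-02 9.50232710e+01] [-3.52299421e+00  1.46585563e+01 -7.58903981e+00  6.76303654e+01
 -1.34627583e-02  8.14536879e+01] 0.0854112387619261 1.35
8123 ((0.5988715291023254, -0.0361921489238739), (0.12929324805736542, 0.2751484811306), 86.82394409179688) [ 0.49818026 -0.02484543  0.04419233]
```

```bash
cat >> h.py <<'E'
from scipy.spatial.transform import Rotation as Ro
def wrist():
    s=r.sense();im=r.get_image("wrist");T=np.eye(4);T[:3,:3]=Ro.from_euler("xyz",s["ee_rot"],degrees=True).as_matrix();T[:3,3]=s["position"]
    return s,im,cloud(im,T@im["tool_from_camera"])
def cyan(px):
    h=cv2.cvtColor(px,cv2.COLOR_RGB2HSV).astype(int)
    return (h[...,0]>85)&(h[...,0]<102)&(h[...,1]>120)&(h[...,2]>80)
def big(m):
    n,l,st,_=cv2.connectedComponentsWithStats(m.astype(np.uint8));return l==1+np.argmax(st[1:,4])
E
python3 - <<'E'
from h import *
s,im,P=wrist();m=big(cyan(im["pixels"])&(abs(P[...,2]-.045)<.003))
print(s["position"],s["ee_rot"],s["joint_pos"][[0,5]],m.sum(),cv2.minAreaRect(P[m][:,:2].astype(np.float32)))
E
```

```text
[ 0.49151146 -0.02530261  0.19249816] [-179.92322052   -0.26586507   95.52926933] [-3.08917359 81.38112504] 7744 ((0.4926668405532837, -0.03040185570716858), (0.04777359217405319, 0.1258915364742279), 4.520900249481201)
```

View pics/w0.png

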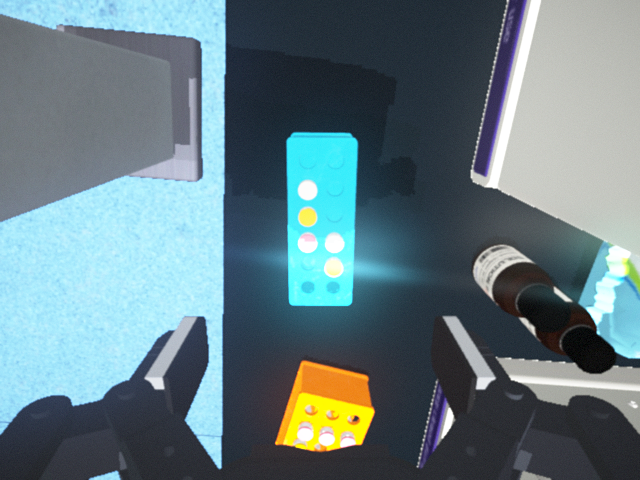

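The wrist view shows the cyan rack centred at (322,218), upright between the fingers. It agrees with the top view to within 3 mm.

>>> drive_tool --pt "0 0 0" --pt "0 0 0.03" --pt "0 0 0.06" --pt "0 0 0.09" --pt "0 0 0.09" --pt "0 0 0.09" --yaw '[0,0,0,0,0,0]'

```text
time_s: 2.2
position: [0.489, -0.0329, 0.109]
ee_rot: [179.9, 0.0, 94.6]
wrist_force: [0.3, -0.9, -0.3]
width: 0.0854
grip_force: 0.0
```

>>> drive_tool --pt "0.0025 0.002 0.02" --pt "0.0025 0.002 0.04" --pt "0.0025 0.002 0.058" --pt "0.0025 0.002 0.058" --pt "0.0025 0.002 0.058" --yaw '[0,0,0,0,0]'

```text
time_s: 2.82
position: [0.4914, -0.0296, 0.051]
ee_rot: [179.8, 0.0, 94.7]
wrist_force: [-0.1, -0.3, 0.3]
width: 0.0852
grip_force: 0.0
```

>>> drive_tool --pt "0 0 0" --pt "0 0 0" --pt "0 0 0" --pt "0 0 0" --pt "0 0 0" --pt "0 0 0" --pt "0 0 0" --pt "0 0 0" --yaw '[0,0,0,0,0,0,0,0]' --grip -1 --squeeze 20

```text
time_s: 3.82
position: [0.4907, -0.0294, 0.0502]
ee_rot: [179.9, 0.0, 94.7]
wrist_force: [-1.1, -0.6, 6.5]
width: 0.0471
grip_force: 20.3
```

>>> drive_tool --pt "0 0 -0.03" --pt "0 0 -0.08" --pt "0 0 -0.13" --pt "0 0 -0.18" --pt "0 0 -0.22" --pt "0.03 0.002 -0.22" --pt "0.07 0.005 -0.22" --pt "0.11 0.008 -0.22" --pt "0.15 0.011 -0.22" --yaw '[0,0,0,0,0,-1,-2,-3,-4.3]'

```text
time_s: 4.95
position: [0.4885, 0.1221, 0.269]
ee_rot: [-180.0, 0.0, 99.0]
wrist_force: [0.7, 0.6, -1.6]
width: 0.0471
grip_force: 21.4
```

>>> drive_tool --pt "0.04 0.003 0" --pt "0.075 0.006 0" --pt "0.105 0.009 0" --pt "0.127 0.0 0" --pt "0.142 -0.0 0.02" --pt "0.142 -0.0 0.04" --pt "0.142 -0.0 0.04" --pt "0.142 0 0.04" --yaw '[0,0,0,0,0,0,0,0]'

```text
time_s: 5.95
position: [0.4668, 0.2612, 0.2298]
ee_rot: [180.0, -0.0, 99.0]
wrist_force: [-0.1, -0.4, -0.2]
width: 0.0473
grip_force: 21.4
```

```bash
cat >> h.py <<'E'
n=np.array([-.10873,-.42203,.90004]);c=np.array([.12081,.46890,-.07837])
O=np.array([.4793,.1651,.0570]);yv=np.array([.413,.3355,.1288])-O;xv=np.array([.5789,.1917,.0815])-O
yv=yv/np.linalg.norm(yv)-np.cross(n,xv/np.linalg.norm(xv))*-1
yv/=np.linalg.norm(yv);xv=np.cross(yv,n);xv/=np.linalg.norm(xv)
N=np.stack([xv,yv,n])   # rows: world->nest(at true deck height)
def nest(p): return (np.asarray(p)-O)@N.T
def track(tag):
    out={}
    for nm in("top","side"):
        im=r.get_image(nm);P=cloud(im);px=im["pixels"];q=nest(P)
        ctr=nest(r.sense()["position"])
        m=cyan(px)&(np.linalg.norm(q-ctr,axis=-1)<.13);cv2.imwrite(f"pics/{nm}_{tag}.png",px[...,::-1])
        np.savez(f"{nm}_{tag}.npz",q=q,m=m)
        if m.sum()<30: print(nm,"few",m.sum());continue
        v=q[m];print(nm,m.sum(),"nest min",np.percentile(v,2,axis=0).round(4),"max",np.percentile(v,98,axis=0).round(4))
        # dominant plane = top plate
        best=None;g=np.random.default_rng(0)
        for _ in range(300):
            a,b,d=v[g.choice(len(v),3,False)];w=np.cross(b-a,d-a);l=np.linalg.norm(w)
            if l<1e-5: continue
            w/=l;w*=np.sign(w[2]) or 1
            if w[2]<.75: continue
            k=abs((v-a)@w)<.0025
            if best is None or k.sum()>best.sum(): best=k
        t=v[best];ce=t.mean(0);w=np.linalg.svd(t-ce)[2][2];w*=np.sign(w[2])
        (cx,cy),sz,an=cv2.minAreaRect(t[:,:2].astype(np.float32))
        print("  plate n",w.round(3),"tilt deg",np.degrees(np.arccos(w[2])).round(2),"ctr",ce.round(4),"rect",(round(cx,4),round(cy,4)),np.round(sz,4),round(an,1),len(t))
E
python3 - <<'E'
from h import *
s=r.sense();print("axes",N.round(3),"tcp nest",nest(s["position"]).round(4),s["position"],s["width"],s["wrist_force"])
track("a")
for x,y in((.058,.118),):
    p=O+N.T@[x,y,0];print("p",p,"tcp target",p+.043*n+[0,0,.007])
E
```

```text
axes [[ 0.938  0.258  0.234]
 [-0.331  0.869  0.367]
 [-0.109 -0.422  0.9  ]] tcp nest [0.0534 0.1512 0.1163] [0.46676329 0.26123449 0.22982005] 0.04728730249261103 [-0.08505661 -0.36565975 -0.1766176 ]
top 180 nest min [0.016  0.0865 0.0868] max [0.0685 0.1156 0.1395]
  plate n [0.259 0.422 0.869] tilt deg 29.67 ctr [0.0484 0.1018 0.1313] rect (0.0466, 0.1016) [0.0467 0.0262] 5.7 93
side 1092 nest min [0.0282 0.0859 0.0475] max [0.0758 0.2073 0.134 ]
  plate n [0.247 0.371 0.895] tilt deg 26.47 ctr [0.0541 0.1716 0.102 ] rect (0.051, 0.1518) [0.1153 0.0473] 82.2 348
p [0.49467322 0.28261694 0.11393358] tcp target [0.48999783 0.26446965 0.1596353 ]
```

>>> drive_tool --pt "-0.001 0.01 0" --pt "-0.001 0.023 0.005" --pt "-0.001 0.023 0.01" --pt "-0.001 0.023 0.018" --pt "-0.001 0.023 0.018" --pt "-0.001 0.023 0.018" --yaw '[0,0,0,0,0,0]'

```text
time_s: 6.8
position: [0.4892, 0.2639, 0.2113]
ee_rot: [-180.0, 0.0, 99.0]
wrist_force: [0.6, 0.1, -0.9]
width: 0.0473
grip_force: 21.4
```

>>> drive_tool --pt "0 0 0.002" --pt "0 0 0.004" --pt "0 0 0.006" --pt "0 0 0.008" --pt "0 0 0.01" --yaw '[0,0,0,0,0]'

```text
time_s: 7.42
position: [0.4894, 0.2639, 0.2012]
ee_rot: [-180.0, 0.0, 99.0]
wrist_force: [0.7, 0.3, -0.7]
width: 0.0471
grip_force: 21.4
```

>>> drive_tool --pt "0 0 0.0015" --pt "0 0 0.003" --pt "0 0 0.0045" --pt "0 0 0.006" --yaw '[0,0,0,0]'

```text
time_s: 7.92
position: [0.4895, 0.2639, 0.1953]
ee_rot: [180.0, 0.0, 99.0]
wrist_force: [-0.2, -0.2, -1.0]
width: 0.0471
grip_force: 21.4
```

>>> drive_tool --pt "0 0 0.0015" --pt "0 0 0.003" --pt "0 0 0.0045" --pt "0 0 0.006" --yaw '[0,0,0,0]'

```text
time_s: 8.43
position: [0.4895, 0.2639, 0.1893]
ee_rot: [180.0, -0.0, 99.0]
wrist_force: [-0.3, -0.8, -0.1]
width: 0.0471
grip_force: 21.4
```

>>> drive_tool --pt "0 0 0.0015" --pt "0 0 0.003" --pt "0 0 0.0045" --yaw '[0,0,0]'

```text
time_s: 8.8
position: [0.4896, 0.2636, 0.1851]
ee_rot: [180.0, 0.0, 99.0]
wrist_force: [-0.4, -3.3, 1.9]
width: 0.0474
grip_force: 21.6
```

>>> drive_tool --pt "0 0 0.0015" --pt "0 0 0.003" --pt "0 0 0.0045" --yaw '[0,0,0]'

```text
time_s: 9.18
position: [0.4896, 0.2637, 0.1807]
ee_rot: [180.0, 0.0, 99.0]
wrist_force: [-0.3, -2.8, 3.3]
width: 0.0472
grip_force: 21.8
```

>>> drive_tool --pt "0 0 0.0015" --pt "0 0 0.003" --pt "0 0 0.0045" --pt "0 0 0.006" --yaw '[0,0,0,0]'

```text
time_s: 9.68
position: [0.4894, 0.2639, 0.1742]
ee_rot: [-180.0, -0.0, 99.0]
wrist_force: [-1.4, -2.6, 3.3]
width: 0.0474
grip_force: 21.9
```

>>> drive_tool --pt "0 0 0.0015" --pt "0 0 0.003" --pt "0 0 0.0045" --yaw '[0,0,0]'

```text
time_s: 10.05
position: [0.4895, 0.2639, 0.1697]
ee_rot: [-180.0, -0.0, 99.0]
wrist_force: [-0.0, -2.8, 2.6]
width: 0.0469
grip_force: 21.9
```

```bash
python3 - <<'E'
from h import *
print(r.sense()["position"]);track("b")
E
```

```text
[0.4894514  0.26391952 0.16974644]
top 109 nest min [0.0315 0.0565 0.0161] max [0.0744 0.0848 0.0684]
  plate n [0.203 0.048 0.978] tilt deg 12.06 ctr [0.0582 0.0701 0.0614] rect (0.0559, 0.067) [0.0503 0.0256] 18.4 57
side 803 nest min [0.0414 0.0559 0.0037] max [0.0857 0.185  0.0542]
  plate n [ 0.642 -0.035  0.765] tilt deg 40.05 ctr [0.0644 0.1413 0.0181] rect (0.0484, 0.1205) [0.1303 0.0548] 80.5 135
```

>>> drive_tool --pt "0 0 0.0015" --pt "0 0 0.003" --yaw '[0,0]'

```text
time_s: 10.4
position: [0.4895, 0.2639, 0.1668]
ee_rot: [180.0, 0.0, 99.0]
wrist_force: [-0.4, -3.6, 2.0]
width: 0.0473
grip_force: 21.9
```

>>> drive_tool --pt "0 0 0.001" --pt "0 0 0.002" --yaw '[0,0]'

```text
time_s: 10.65
position: [0.4895, 0.2639, 0.1648]
ee_rot: [-180.0, -0.0, 99.0]
wrist_force: [-0.5, -2.7, 2.3]
width: 0.0472
grip_force: 21.8
```

>>> drive_tool --pt "0 0 0.001" --pt "0 0 0.002" --yaw '[0,0]'

```text
time_s: 10.9
position: [0.4895, 0.2639, 0.1628]
ee_rot: [-180.0, 0.0, 99.0]
wrist_force: [-0.7, -3.0, 2.2]
width: 0.0474
grip_force: 21.8
```

>>> drive_tool --pt "0 0 0.001" --pt "0 0 0.002" --yaw '[0,0]'

```text
time_s: 11.15
position: [0.4894, 0.2638, 0.1615]
ee_rot: [180.0, 0.0, 99.0]
wrist_force: [-3.6, -4.0, 9.2]
width: 0.0475
grip_force: 22.1
```

>>> drive_tool --pt "0 0 0.001" --pt "0 0 0.002" --yaw '[0,0]'

```text
time_s: 11.4
position: [0.4896, 0.2638, 0.1609]
ee_rot: [179.9, -0.0, 99.0]
wrist_force: [-4.3, -4.2, 14.1]
width: 0.0475
grip_force: 21.5
```

```bash
python3 - <<'E'
from h import *
print(r.sense()["position"]);track("c")
a=cv2.imread("pics/top_c.png")[190:280,190:330];b=cv2.imread("pics/side_c.png")[180:330,270:420]
a=cv2.resize(a,(700,450))[:, :400];b=cv2.resize(b,(400,400));o=np.zeros((450,800,3),np.uint8);o[:,:400]=a;o[:400,400:]=b;cv2.imwrite("pics/cc.png",o)
E
```

```text
[0.48959419 0.26378138 0.16085962]
top 92 nest min [0.0292 0.0559 0.0104] max [0.0709 0.0781 0.0535]
  plate n [ 0.099 -0.027  0.995] tilt deg 5.88 ctr [0.0555 0.0665 0.0459] rect (0.0517, 0.0655) [0.0468 0.0187] 15.6 51
side 698 nest min [0.0427 0.0544 0.0033] max [0.0862 0.1837 0.0472]
  plate n [-0.617  0.001  0.787] tilt deg 38.06 ctr [0.0637 0.1434 0.0219] rect (0.0663, 0.1193) [0.0475 0.1323] 0.2 127
```

View pics/cc.png

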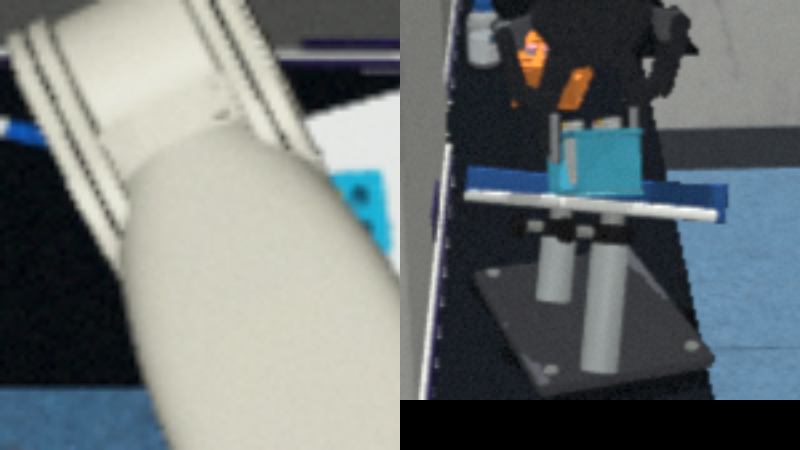

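The side crop shows the rack's end face at (600,165) resting almost flat on the deck, with the fingers still on both sides. In the top crop the arm hides most of it.

```bash
cat >> h.py <<'E'
def endface(tag):
    im=r.get_image("side");px=im["pixels"];q=nest(cloud(im));K=im["mtx"];T=im["T"]
    ctr=nest(r.sense()["position"]);m=big(cyan(px)&(np.linalg.norm(q-ctr,axis=-1)<.13));cv2.imwrite(f"pics/side_{tag}.png",px[...,::-1])
    v=q[m];v=v[v[:,2]<.047];ym=np.percentile(v[:,1],95)
    f=v[(v[:,1]>ym-.02)]
    for _ in range(4):
        A=np.c_[f[:,[0,2]],np.ones(len(f))];c=np.linalg.lstsq(A,f[:,1],rcond=None)[0];e=f[:,1]-A@c;f=f[abs(e)<max(.0025,2*e.std()*.8)]
    # normal of end face ~ rack y axis
    w=np.array([-c[0],1,-c[1]]);w/=np.linalg.norm(w)
    (cx,cz),sz,an=cv2.minAreaRect(f[:,[0,2]].astype(np.float32))
    an=(an+45)%90-45
    print("end face: n",w.round(3),"yaw",np.degrees(np.arctan2(-w[0],w[1])).round(1),"pitch",np.degrees(np.arcsin(w[2])).round(1),"roll",round(an,1),np.round(sz,4),"x",round(cx,4),"z",round(cz,4),"y",f[:,1].mean().round(4),len(f))
E
python3 -c "
from h import *
endface('d')"
```

```text
end face: n [0.175 0.984 0.018] yaw -10.1 pitch 1.0 roll -5.9 [0.0429 0.0448] x 0.0666 z 0.0245 y 0.178 443
```

>>> drive_tool --pt "0 0 0.001" --pt "0 0 0.0015" --yaw '[0,0]'

```text
time_s: 11.8
position: [0.4896, 0.2638, 0.1594]
ee_rot: [179.9, -0.0, 99.0]
wrist_force: [-4.3, -4.9, 11.6]
width: 0.0469
grip_force: 19.0
```

```bash
python3 -c "
from h import *
endface('e');endface('e2');print(r.sense()['wrist_force'])"
```

```text
end face: n [ 0.19   0.982 -0.012] yaw -11.0 pitch -0.7 roll -5.2 [0.0427 0.0457] x 0.0663 z 0.0244 y 0.1776 453
end face: n [ 0.183  0.983 -0.001] yaw -10.6 pitch -0.1 roll -5.0 [0.0427 0.0469] x 0.0654 z 0.0246 y 0.1774 456
[-4.16841904 -4.85792851 11.52555646]
```

>>> drive_tool --pt "0 0 0.001" --pt "0 0 0.0015" --pt "0 0 0.0015" --yaw '[-1,-2,-3]'

```text
time_s: 12.28
position: [0.4903, 0.2635, 0.1576]
ee_rot: [179.8, 0.1, 102.0]
wrist_force: [-0.8, -5.3, 10.5]
width: 0.0472
grip_force: 19.1
```

```bash
python3 -c "
from h import *
endface('f');endface('f2');print(r.sense()['wrist_force'])"
```

```text
end face: n [ 0.161  0.987 -0.004] yaw -9.3 pitch -0.2 roll -3.6 [0.0445 0.0448] x 0.0647 z 0.0241 y 0.1764 461
end face: n [ 0.136  0.99  -0.022] yaw -7.8 pitch -1.2 roll -6.4 [0.0453 0.045 ] x 0.064 z 0.0238 y 0.1767 428
[-1.61208999 -6.23116836  9.04573648]
```

>>> drive_tool --pt "0 0 0.001" --pt "0 0 0.0015" --yaw '[-1,-1]'

```text
time_s: 12.62
position: [0.4897, 0.2637, 0.1557]
ee_rot: [179.9, 0.0, 103.0]
wrist_force: [-2.9, -2.9, 11.0]
width: 0.047
grip_force: 19.1
```

>>> drive_tool --pt "0 0 0.001" --pt "0 0 0.0015" --yaw '[0,0]'

```text
time_s: 12.88
position: [0.4895, 0.2638, 0.1544]
ee_rot: [179.9, -0.0, 103.0]
wrist_force: [-3.8, -4.7, 12.7]
width: 0.0466
grip_force: 19.5
```

```bash
python3 - <<'E'
from h import *
for i in range(3):endface(f'g{i}')
track('g');print(r.sense()['wrist_force'])
o=cv2.resize(cv2.imread("pics/side_g0.png")[205:285,290:400],None,fx=7,fy=7,interpolation=2);cv2.imwrite("pics/gg.png",o)
E
```

```text
end face: n [ 0.122  0.992 -0.012] yaw -7.0 pitch -0.7 roll -0.2 [0.0431 0.0446] x 0.0628 z 0.0234 y 0.1756 432
end face: n [ 0.117  0.993 -0.018] yaw -6.7 pitch -1.0 roll -0.2 [0.0429 0.0462] x 0.0637 z 0.0232 y 0.1755 448
end face: n [ 0.138  0.99  -0.018] yaw -7.9 pitch -1.1 roll 0.2 [0.0457 0.0431] x 0.0644 z 0.0233 y 0.1757 452
top 108 nest min [0.0288 0.0544 0.0064] max [0.0736 0.0796 0.0513]
  plate n [-0.024  0.19   0.981] tilt deg 11.04 ctr [0.0552 0.0632 0.0441] rect (0.0515, 0.0619) [0.0497 0.0229] 15.8 55
side 683 nest min [0.0398 0.0525 0.0026] max [0.0843 0.1801 0.0442]
  plate n [-0.55  -0.123  0.826] tilt deg 34.32 ctr [0.0623 0.1367 0.0284] rect (0.0631, 0.1153) [0.0403 0.131 ] 0.2 114
[-4.06966036 -3.66378187  9.96270363]
```

View pics/gg.png

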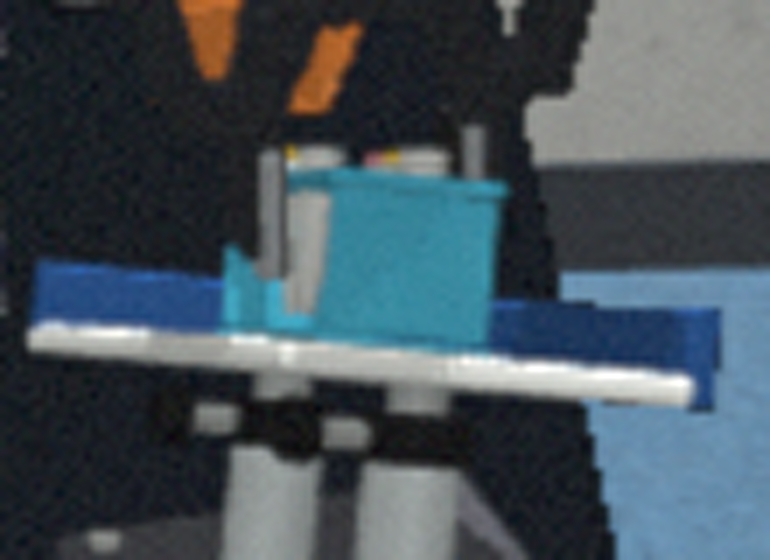

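The rack's top and foot edges run parallel to the deck edge from (30,340) to (690,390). It lies flat, still gripped, clear of both rails at about x 60, y 113 mm.

>>> drive_tool --pt "0 0 0" --pt "0 0 -0.02" --pt "0 0 -0.08" --pt "0 0 -0.13" --pt "0 0 -0.15" --pt "0 0 -0.15" --pt "0 0 -0.15" --pt "0 0 -0.15" --yaw '[0,0,0,0,0,0,0,0]' --grip 1

```text
time_s: 14.12
position: [0.4888, 0.2636, 0.3008]
ee_rot: [-179.8, 0.0, 103.0]
wrist_force: [-0.5, -0.3, -0.0]
width: 0.0854
grip_force: 0.0
```

```bash
python3 - <<'E'
from h import *
s=r.sense();print(s['wrist_force'],s['position'],s['width'],s['grip_force'])
im=r.get_image("side");cv2.imwrite("pics/h.png",im["pixels"][180:330,250:450][...,::-1].repeat(4,0).repeat(4,1))
t=r.get_image("top")
for i in(im,t):
    q=nest(cloud(i));m=cyan(i["pixels"])&(q[...,0]>-.03)&(q[...,0]<.13)&(q[...,1]>-.03)&(q[...,1]<.22)&(abs(q[...,2])<.08);v=q[m]
    print(m.sum(),np.percentile(v,1,axis=0).round(4),np.percentile(v,99,axis=0).round(4))
    p=v[abs(v[:,2]-.0445)<.004];print(cv2.minAreaRect(p[:,:2].astype(np.float32)),len(p))
E
```

```text
[-0.51113023 -0.31209745 -0.04682538] [0.48878983 0.26363517 0.30084541] 0.08535562896791817 0.0
761 [-0.0049 -0.0033  0.0032] [0.0434 0.125  0.0446]
((0.01903621479868889, 0.06432494521141052), (0.04991724714636803, 0.12584711611270905), 0.07410258054733276) 111
331 [-0.0025 -0.0034 -0.0019] [0.044  0.0669 0.0495]
((0.020331140607595444, 0.033187832683324814), (0.04680303484201431, 0.07334327697753906), 0.47299349308013916) 220
```

View pics/h.png

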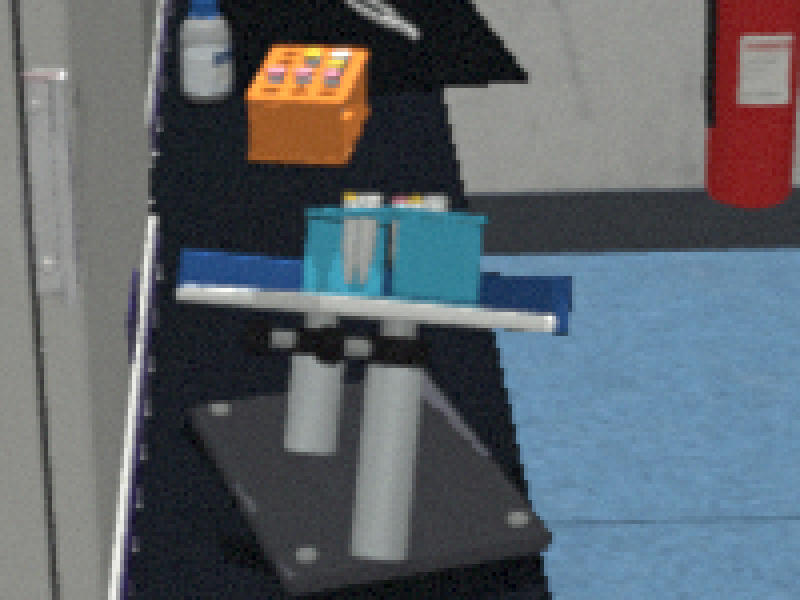

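The side view shows the rack at (395,255), square in the low corner against both rails. It measures 0.1–0.5° from square, and the gripper is clear.

```bash
python3 -c "
from plant import r
print(r.hand_in())"
```

```text
the job is handed in; nothing more can be done
None
```

I laid the blue rack flat on the upper deck, let go, and it slid by itself into the low corner, seated square against both rails; I handed the job in at about 14 s, and no verdict came back.

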